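Fetch the stamp tray out of the tray stack

ROBOT

A 6-joint arm with a two-finger parallel gripper is mounted at the origin on the work surface; the furniture and walls round the work are solid. World frame = base frame: x ahead of the robot, y to its left, z up, the work surface at z = 0. Lengths are in m, angles in rad, forces in N, time in s.
With the tool pointing down it reaches from about 0.3 to 0.875 m from the base axis. Payload 6.4 kg.
Tool frame: the origin (TCP) lies midway between the tips of the shut fingers; the grasp point (between the pads) lies 19 mm behind it (ctrl.pinch_z is the distance from the TCP to the grasp point, in m); z points along the fingers, y is the line along which they close (so a half turn about z gives the same grasp; the last joint's range is limited). The gripper opens to 85 mm and grips with 20 to 120 N. Pads are 22 mm wide; open, the fingers measure 114 mm over their backs; the gripper's body (76 mm by 85 mm) begins 54 mm behind the grasp point. The pads swing forward as they close: fully open they stand 13 mm farther back than shut.
Start: joints at [-1.339, 0.181, 1.607, -0, 1.354, -0.206], TCP at [0.244, -0.521, 0.231] pointing down, gripper open.
Joint ranges: [-2.99, 2.99], [-0.89, 2.07], [0.3, 2.58], [-1.14, 4.28], [0, 2.63], [-3.12, 3.12]. Speed limits (rad/s): [2.57, 2.57, 3.01, 3.14, 3.14, 3.14].

INTERFACE

Orientations are given as a unit quaternion [w, x, y, z].
In Python, from bench import ctrl gives the robot as it stands.
- The arm moves only by the tool apply_moves, never from a script. Its argument "moves" is a list of rows, each an object with "jaw": the opening, from 0 (shut) to 1 (fully open); "offset": the shift along the tool's x, y, z in mm, a list of three; "rot": the turn, a rotation vector about the tool's x, y, z in degrees, a list of three. In form: [{"jaw": jaw, "offset": [dx, dy, dz], "rot": [ax, ay, az]}, ...]. A call has exactly 5 rows; each row shifts and turns the commanded pose from where the row before left it, along the tool's axes as they then stand; what a row does not reach is not made up. A row lasts 1/8 s, in which the tool goes at most 62.5 mm and 10.7 degrees, less where a joint would pass 70% of its speed; a pose out of reach is approached as far as the arm can. A call is refused whole if a number of a shift passes 62.5 or a number of a turn 10.7, either way. A call with a gripper value outside its range is refused whole. The fingers move at their own pace and stop on an object; the grip force is fixed at half the most. Time passes only in rows, so rows that do not move let the fingers close, or fill a call up. It gives the time, the measured TCP pose, the force, the opening and the grip force at its end, in the units of the state.
- ctrl.get_obs(): the state, without advancing time (a new reading comes with each control period).
- ctrl.camera(name): name is "scene" or "top" or "wrist"; returns (picture, depth): 420x560x3 uint8, red, green, blue; 420x560 float32, m along the optical axis (not along the pixel's ray), 0 where there is no reading.
- ctrl.camera_params(name): a dict with "K" (3x3 intrinsics, pixels), "cam_to_world" (4x4, takes a point from camera to world coordinates); the wrist camera has in their place "mount" (4x4, takes a point from camera to tool coordinates, whose origin is the TCP and whose axes are the flange's). Camera axes: x right, y down, z forward; pixel columns grow to the right and rows downward; lengths in m; the calibration is good to about 2 mm. A picture is of the moment at which its call begins: read the wrist's pose just before it. camera_params takes no time and is no camera call.
- ctrl.hand_in(): hands the job in; it is judged then, once.
Trained networks look in the newest picture that a camera, given by its name, has taken for a name from the list of things; names that differ only in an ending like _2 or _b are one class to them, and where a whole thing is asked for, a point or a joint stands for the part that bears it (a point fixed in the world has none). Each returns a list of dicts, best first, with "score" (0 to 1); they miss things now and then, are a little off and sometimes report something else, mostly with a low value. They report only what shows in the picture. A call takes as long as a camera call.
- ctrl.outline_of(camera, target): "region" (420x560 bool, what is visible of it) and "position" ([column, row] in pixels, amid what is visible of it).
The state is a dict: "time_s": time; "q": joint angles; "dq": joint speeds; "joint_efforts": joint torques, N m; "eef_pos": TCP position; "eef_rot": TCP orientation; "wrist_force": force on the tool from outside, world axes, zero at the start; "torque": the same for the moment, N m; "opening": opening from 0.0 (shut) to 1.0 (fully open); "grasp_force": force on a finger pad.
Only numpy, scipy, OpenCV 4.12 (cv2) and the standard library are available. Lean on these libraries where they do the work, as an engineer would, in place of code of your own. Each camera call takes 0.05 s, during which the arm holds its last target. There are 200 camera calls.

TASK

The middle one of the three trays stacked on the sloping stand holds two letter stamps that are wanted on the rubber bench pad. Lift off the top tray and set it down flat to one side, put the middle tray upright on the pad with its stamps in it, then put the top tray back so that it nests squarely on the bottom tray, its hex key still in it. Let the trays down gently and leave the bottom tray and the things round about where they are.

Things in the scene. Friction and masses are not known exactly. Their poses are not given: they have to be found in the camera images.
- tray_top: top tray of the stack, holds a hex key: open grey tray 100 (x) x 60 (y) x 43 (z) mm, 0.11 kg, walls 3 mm, flat upright sides; grip it across the 60 mm width. Origin: centre of its underside; z to its open top, x along its length away from its card holder. Body from z = 5 to 43 mm; below it a foot, 90 x 50 tapering to 84 x 44 mm. In the stack all trays are tilted 25 deg
- tray_mid: middle tray, the wanted one: same sizes and axes as tray_top; two letter stamps lie in it. A tray's foot drops 5 mm into the open top (94 x 54 mm) of the tray beneath, with 2 mm play all round, so origins in the stack are 38 mm apart along the trays' z. Fingers that reach lower than a tray's body also squeeze the tray beneath. Standing on the pad its origin is 7 mm above the bench
- tray_low: bottom tray: same sizes and axes as tray_top, empty, with a divider along its length; it stands on the stand's sloping deck behind the toe lip and stays there. In the end the top tray nests on it, with its origin 38 mm along this tray's z above this one's
- stand: fixed easel of dark folded sheet steel, 110 x 72 x 54 mm; its deck slopes down 25 deg to its low front, where a 12 mm toe lip holds the stack. Origin: centre of its underside on the bench; z up, -x horizontal to its front (about towards the pad). The deck's normal, along which the trays stack, is (-0.423, 0, 0.906) in this frame; the deck's middle is 30.5 mm above the origin
- pad: fixed black rubber bench pad, 267 (x) x 335 (y) x 7 mm, flat on the bench. Origin: centre of its underside; x and y along its sides. Bare: there is room on it for two trays side by side.
- stamp_1: steel letter stamp with a painted end, a rod 8 x 66 x 8 mm, lying loose in the middle tray; origin at the middle of its underside
- stamp_2: steel letter stamp with a dark painted end, a rod 8 x 72 x 8 mm, lying loose in the middle tray; origin at the middle of its underside
- hex_key: black bent hex key, 29 x 88 x 6 mm, lying loose in the top tray; origin at the middle of its underside
- flux_jar: bystander: white screw-top jar, 38 mm across, 61 mm high; origin centre of its underside
- dish: bystander: round pale dish with jump rings, 68 mm across, 19 mm high; origin centre of its underside
- spanner: bystander: flat open-ended spanner, 30 x 118 x 6 mm; origin centre of its underside

How it is judged:
On the way, in this order (a step that is already met when the one before it is completed fails the run):
1. the top tray is set down level on the bench or pad, clear of the stack, released and at rest (height (world z) of tray_top below 0.02 m and angle between tray_top's own z axis and vertical below 0.1 rad and horizontal distance between tray_top and tray_low above 0.1 m and contact force between the fingers and tray_top below 0.1 N and linear speed of tray_top below 0.02 m/s), for 0.2 s.
2. the middle tray stands upright on the pad with both stamps in it, released and at rest (x of tray_mid in the frame of pad between -0.105 and 0.105 m and y of tray_mid in the frame of pad between -0.14 and 0.14 m and z of tray_mid in the frame of pad between 0.004 and 0.012 m and angle between tray_mid's own z axis and vertical below 0.08 rad and contact force between the fingers and tray_mid below 0.1 N and linear speed of tray_mid below 0.02 m/s and x of stamp_1 in the frame of tray_mid between -0.05 and 0.05 m and y of stamp_1 in the frame of tray_mid between -0.03 and 0.03 m and z of stamp_1 in the frame of tray_mid between 0.003 and 0.035 m and x of stamp_2 in the frame of tray_mid between -0.05 and 0.05 m and y of stamp_2 in the frame of tray_mid between -0.03 and 0.03 m and z of stamp_2 in the frame of tray_mid between 0.003 and 0.035 m), for 0.2 s.
At the end, for the whole second after the job is handed in: middle tray level on the pad (centre within 105/140 mm of the pad's centre in its x/y) with both stamps in it; top tray nested on the bottom tray (5 mm, 0.05 rad, 35 to 40.5 mm above) with the hex key in it; bottom tray within 8 mm of its start; trays released, at rest (all of step 2 and x of tray_top in the frame of tray_low between -0.005 and 0.005 m and y of tray_top in the frame of tray_low between -0.005 and 0.005 m and z of tray_top in the frame of tray_low between 0.035 and 0.0405 m and angle between the z axis of tray_top and the z axis of tray_low, either way round below 0.05 rad and contact force between the fingers and tray_top below 0.1 N and linear speed of tray_top below 0.02 m/s and x of hex_key in the frame of tray_top between -0.05 and 0.05 m and y of hex_key in the frame of tray_top between -0.03 and 0.03 m and z of hex_key in the frame of tray_top between 0.003 and 0.035 m and distance of tray_low from where it was at the start of the episode below 0.008 m and angle between the z axis of tray_low and the z axis of stand, either way round between 0.385 and 0.485 rad); the robot touches nothing.
It fails at once if a bystander (jar, dish or spanner) is moved by more than 20 mm (distance of any of flux_jar, dish, spanner from where it was at the start of the episode above 0.02 m).
It fails at once if a tray is dropped or thrown: it moves faster than 0.5 m/s with no finger on it ((contact force between the fingers and tray_top below 0.2 N and linear speed of tray_top above 0.5 m/s) or (contact force between the fingers and tray_mid below 0.2 N and linear speed of tray_mid above 0.5 m/s)).
It fails at once if the bottom tray is pulled more than 15 mm from its place (distance of tray_low from where it was at the start of the episode above 0.015 m).
It also fails if it takes over 54 s, if anything falls off the work surface, if the arm or the gripper's body presses on something with over 40 N, if the wrist force passes 120 N, or if a joint passes its speed limit or range.

## Working session

There is one attempt and no reset: what is moved stays moved. The work goes in short steps, Python scripts to look and compute and a tool call to move; the robot and the scene stay as the last step left them, time stands still between calls to the robot, and variables do not carry over. Pictures are saved under pics/ and viewed, at most 10 in all, crops included, and the job is handed in when it is done.

Besides the shell and the picture viewer there is one more tool, called after "Emit:" as name(argument=value, ...), one argument or row to a line, values as JSON. apply_moves: Moves the arm, as the interface text tells. Its arguments: {"type":"object","properties":{"moves":{"type":"array"}},"required":["moves"]}

```bash
ls; mkdir -p pics
python3 - <<'E'
from bench import ctrl
import cv2,numpy as np
o=ctrl.get_obs();print({k:np.round(v,3).tolist() for k,v in o.items()},ctrl.pinch_z)
for n in("scene","top"):
    im,d=ctrl.camera(n);cv2.imwrite(f"pics/{n}0.png",im[:,:,::-1]);np.savez(f"{n}0.npz",im=im,d=d)
    p=ctrl.camera_params(n);print(n,np.round(p["K"],1).tolist(),np.round(p["cam_to_world"],3).tolist())
print(ctrl.camera_params("wrist"))
E
```

```text
pics
{'time_s': 0.0, 'q': [-1.339, 0.182, 1.608, 0.0, 1.354, -0.206], 'dq': [-0.0, 0.0, -0.001, -0.001, -0.0, 0.001], 'joint_efforts': [0.0, -44.488, -35.133, -0.0, 0.009, 0.0], 'eef_pos': [0.244, -0.52, 0.23], 'eef_rot': [-0.001, 0.976, 0.217, -0.0], 'wrist_force': [0.573, 0.037, -0.303], 'torque': [0.056, -0.102, 0.041], 'grasp_force': 0.0, 'opening': 0.996} 0.0187
scene [[515.8, 0.0, 280.3], [0.0, 515.8, 212.0], [0.0, 0.0, 1.0]] [[-0.473, -0.441, 0.762, -0.457], [-0.881, 0.226, -0.416, 0.399], [0.011, -0.868, -0.496, 0.679], [0.0, 0.0, 0.0, 1.0]]
top [[433.2, 0.0, 285.7], [0.0, 433.2, 210.5], [0.0, 0.0, 1.0]] [[0.023, -0.997, 0.079, 0.386], [-0.999, -0.025, -0.023, -0.071], [0.025, -0.079, -0.997, 0.933], [0.0, 0.0, 0.0, 1.0]]
{'K': array([[378.4349746 ,   0.        , 273.66490914],
       [  0.        , 378.4349746 , 210.70796748],
       [  0.        ,   0.        ,   1.        ]]), 'mount': array([[ 6.41226362e-04, -9.53022265e-01, -3.02899573e-01,
         7.69893790e-02],
       [ 9.99999784e-01,  6.55302318e-04,  5.51619278e-05,
         3.65984471e-04],
       [ 1.45920247e-04, -3.02899543e-01,  9.53022479e-01,
        -1.43165287e-01],
       [ 0.00000000e+00,  0.00000000e+00,  0.00000000e+00,
         1.00000000e+00]])}
```

View pics/scene0.png

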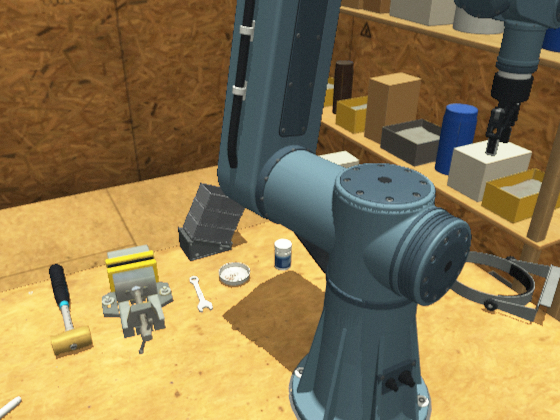

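View pics/top0.png

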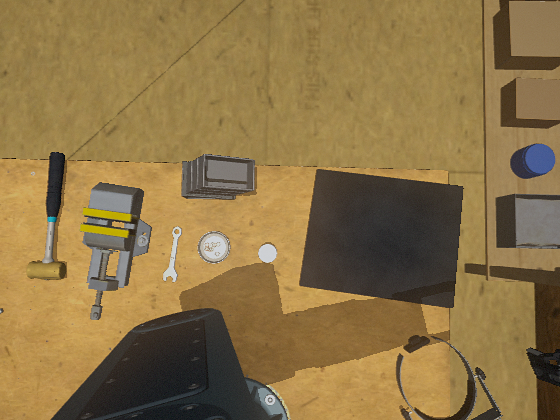

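```bash
cat > h.py <<'E'
from bench import ctrl
import cv2,numpy as np
from scipy.spatial.transform import Rotation as R
def T(n,o=None):
    p=ctrl.camera_params(n)
    if n!="wrist": return p["K"],p["cam_to_world"]
    M=np.eye(4);M[:3,:3]=R.from_quat(np.roll(o["eef_rot"],-1)).as_matrix();M[:3,3]=o["eef_pos"]
    return p["K"],M@p["mount"]
def cloud(n,d,o=None):
    K,M=T(n,o);v,u=np.mgrid[:420,:560]
    P=np.stack([(u-K[0,2])/K[0,0]*d,(v-K[1,2])/K[1,1]*d,d],-1)
    W=P@M[:3,:3].T+M[:3,3];W[d<=0]=np.nan
    return W
def outl(n,t):
    r=ctrl.outline_of(n,t)
    return r
E
python3 - <<'E'
from h import *
for n in("top","scene"):
    im,d=ctrl.camera(n);W=cloud(n,d)
    for t in "tray_top tray_mid tray_low stand pad flux_jar dish spanner hex_key".split():
        for r in outl(n,t)[:3]:
            P=W[r["region"]];P=P[~np.isnan(P[:,0])]
            rc=cv2.minAreaRect(P[:,:2].astype(np.float32)*1000) if len(P)>3 else None
            print(n,t,round(r["score"],2),np.round(r["position"]),len(P),np.round(np.median(P,0),3),np.round(np.percentile(P,2,0),3),np.round(np.percentile(P,98,0),3),np.round(np.array([*rc[0],*rc[1],rc[2]])) if rc else "")
E
```

```text
top tray_top 0.66 [223. 172.] 1837 [0.523 0.027 0.112] [ 0.488 -0.026  0.086] [0.547 0.074 0.157] [622.  58. 305. 116.  18.]
top tray_mid 0.76 [198. 185.] 288 [0.497 0.08  0.103] [0.487 0.005 0.062] [0.543 0.094 0.125] [515.  46.  98.  58.  89.]
top tray_low 0.72 [189. 183.] 266 [0.497 0.097 0.071] [0.487 0.023 0.025] [0.544 0.112 0.091] [517.  65.  60.  96.   0.]
top stand 0.73 [187. 194.] 380 [0.487 0.111 0.05 ] [0.48  0.032 0.001] [0.55  0.122 0.062] [496.  89. 118.  61.  53.]
top pad 0.8 [382. 239.] 18358 [ 0.406 -0.303  0.008] [ 0.281 -0.46   0.004] [ 0.536 -0.143  0.011] [ 467. -479.  691.  413.   87.]
top flux_jar 0.82 [268. 256.] 290 [ 0.369 -0.056  0.062] [ 0.353 -0.073  0.002] [ 0.387 -0.038  0.064] [370. -56.  38.  36.  28.]
top dish 0.72 [216. 250.] 812 [0.379 0.06  0.006] [0.349 0.028 0.002] [0.41  0.088 0.02 ] [380.  58.  64.  66.  45.]
top dish 0.45 [196. 176.] 198 [0.508 0.084 0.106] [0.487 0.02  0.063] [0.541 0.094 0.125] [499.  66.  93.  46.  51.]
top spanner 0.91 [173. 267.] 210 [0.338 0.144 0.006] [0.313 0.137 0.003] [0.404 0.161 0.01 ] [356. 142.  25.  97.  79.]

[... 680 characters left out ...]
479 0.018 0.003] [0.548 0.12  0.055] [1211.  -66.  121. 1507.   79.]
scene pad 0.89 [320. 253.] 393 [ 0.363 -0.146  0.009] [ 0.306 -0.167  0.003] [ 0.436 -0.128  0.012] [226. -73.  61. 467.  64.]
scene flux_jar 0.72 [283. 257.] 479 [ 0.357 -0.052  0.043] [ 0.35  -0.073  0.006] [ 0.382 -0.04   0.064] [367. -58.  36.  39.  39.]
scene flux_jar 0.21 [317. 250.] 426 [ 0.368 -0.147  0.009] [ 0.306 -0.168  0.003] [ 0.452 -0.128  0.012] [246. -64.  75. 467.  60.]
scene dish 0.98 [232. 278.] 603 [0.386 0.052 0.009] [0.345 0.023 0.002] [0.412 0.087 0.021] [389.  51.  65.  94.  65.]
scene spanner 0.71 [198. 299.] 261 [0.344 0.142 0.007] [0.308 0.131 0.001] [0.416 0.16  0.009] [360. 146.  27. 117.  87.]
```

The scene shows the stack at about (218, 200), with the top camera showing it at (225, 175), tilted towards the pad (382, 239). The jar is at (268, 256), the dish at (216, 248) and the spanner at (173, 255), all clear of the route. The measured heights and sizes fit, so I'll go to a view pose above the stack.

```bash
cat >> h.py <<'E'
import json
def pose(o=None):
    o=o or ctrl.get_obs();return np.array(o["eef_pos"]),R.from_quat(np.roll(o["eef_rot"],-1))
def frame(z,ydir):
    z=np.array(z,float);z/=np.linalg.norm(z);y=np.array(ydir,float);y-=z*(y@z);y/=np.linalg.norm(y)
    return R.from_matrix(np.stack([np.cross(y,z),y,z],1))
def plan(wps,jaw,p=None,r=None,vmax=50,amax=10):
    "wps: list of (pos, Rot, minrows)"
    if p is None: p,r=pose()
    rows=[]
    for q,s,m in wps:
        n=max(m,int(np.ceil(np.linalg.norm(q-p)*1000/vmax-1e-3)),int(np.ceil(np.degrees((r.inv()*s).magnitude())/amax-1e-3)),1)
        for k in range(n):
            f=1/(n-k);d=np.round(r.inv().apply(q-p)*1000*f,1);w=np.round(np.degrees((r.inv()*s).as_rotvec())*f,1)
            rows.append({"jaw":jaw,"offset":d.tolist(),"rot":w.tolist()})
            p=p+r.apply(d/1000);r=r*R.from_rotvec(np.radians(w))
    while len(rows)%5: rows.append({"jaw":jaw,"offset":[0,0,0],"rot":[0,0,0]})
    for i in range(0,len(rows),5): print(json.dumps(rows[i:i+5]))
    return p,r
E
python3 - <<'E'
from h import *
plan([(np.array([.518,-.016,.227]),frame([0,.423,-.906],[1,0,0]),12)],1)
E
```

```text
[{"jaw": 1, "offset": [38.5, -28.4, 0.4], "rot": [1.2, 1.9, -5.3]}, {"jaw": 1, "offset": [40.9, -24.7, 2.2], "rot": [1.2, 1.9, -5.3]}, {"jaw": 1, "offset": [43.0, -20.8, 4.1], "rot": [1.2, 1.8, -5.3]}, {"jaw": 1, "offset": [44.5, -16.6, 5.9], "rot": [1.2, 1.8, -5.3]}, {"jaw": 1, "offset": [45.6, -12.3, 7.6], "rot": [1.2, 1.9, -5.3]}]
[{"jaw": 1, "offset": [46.3, -7.8, 9.3], "rot": [1.2, 1.8, -5.3]}, {"jaw": 1, "offset": [46.5, -3.3, 10.9], "rot": [1.2, 1.9, -5.3]}, {"jaw": 1, "offset": [46.2, 1.2, 12.5], "rot": [1.2, 1.8, -5.3]}, {"jaw": 1, "offset": [45.5, 5.7, 13.8], "rot": [1.2, 1.8, -5.4]}, {"jaw": 1, "offset": [44.3, 10.2, 15.1], "rot": [1.1, 1.9, -5.4]}]
[{"jaw": 1, "offset": [42.6, 14.7, 16.3], "rot": [1.2, 1.8, -5.3]}, {"jaw": 1, "offset": [40.5, 18.8, 17.2], "rot": [1.1, 1.9, -5.4]}, {"jaw": 1, "offset": [0, 0, 0], "rot": [0, 0, 0]}, {"jaw": 1, "offset": [0, 0, 0], "rot": [0, 0, 0]}, {"jaw": 1, "offset": [0, 0, 0], "rot": [0, 0, 0]}]
```

Emit:
apply_moves(
  moves=[
    {"jaw": 1, "offset": [38.5, -28.4, 0.4], "rot": [1.2, 1.9, -5.3]},
    {"jaw": 1, "offset": [40.9, -24.7, 2.2], "rot": [1.2, 1.9, -5.3]},
    {"jaw": 1, "offset": [43.0, -20.8, 4.1], "rot": [1.2, 1.8, -5.3]},
    {"jaw": 1, "offset": [44.5, -16.6, 5.9], "rot": [1.2, 1.8, -5.3]},
    {"jaw": 1, "offset": [45.6, -12.3, 7.6], "rot": [1.2, 1.9, -5.3]},
  ],
)

```text
time_s: 1.72
eef_pos: [0.3586, -0.3092, 0.2296]
eef_rot: [-0.068, 0.895, 0.435, 0.068]
wrist_force: [0.5, 0.9, -0.4]
opening: 1.004
grasp_force: 0.0
```

Emit:
apply_moves(
  moves=[
    {"jaw": 1, "offset": [46.3, -7.8, 9.3], "rot": [1.2, 1.8, -5.3]},
    {"jaw": 1, "offset": [46.5, -3.3, 10.9], "rot": [1.2, 1.9, -5.3]},
    {"jaw": 1, "offset": [46.2, 1.2, 12.5], "rot": [1.2, 1.8, -5.3]},
    {"jaw": 1, "offset": [45.5, 5.7, 13.8], "rot": [1.2, 1.8, -5.4]},
    {"jaw": 1, "offset": [44.3, 10.2, 15.1], "rot": [1.1, 1.9, -5.4]},
  ],
)

```text
time_s: 2.35
eef_pos: [0.473, -0.0988, 0.2279]
eef_rot: [-0.131, 0.758, 0.626, 0.13]
wrist_force: [0.2, 0.0, 0.5]
opening: 1.003
grasp_force: 0.0
```

Emit:
apply_moves(
  moves=[
    {"jaw": 1, "offset": [42.6, 14.7, 16.3], "rot": [1.2, 1.8, -5.3]},
    {"jaw": 1, "offset": [40.5, 18.8, 17.2], "rot": [1.1, 1.9, -5.4]},
    {"jaw": 1, "offset": [0, 0, 0], "rot": [0, 0, 0]},
    {"jaw": 1, "offset": [0, 0, 0], "rot": [0, 0, 0]},
    {"jaw": 1, "offset": [0, 0, 0], "rot": [0, 0, 0]},
  ],
)

```text
time_s: 2.98
eef_pos: [0.5178, -0.0169, 0.2271]
eef_rot: [-0.153, 0.691, 0.69, 0.153]
wrist_force: [-0.4, 0.2, -0.4]
opening: 1.004
grasp_force: 0.0
```

```bash
cat >> h.py <<'E'
def rim(W,reg,z0,yaw0=0):
    "rim of a tray: plane fit of the highest layer along tilted normal, then rectangle in that plane"
    P=W[reg];P=P[~np.isnan(P[:,0])]
    return P
E
python3 - <<'E'
from h import *
o=ctrl.get_obs();im,d=ctrl.camera("wrist");W=cloud("wrist",d,o)
p,r=pose(o);print(p,r.as_matrix().round(3).tolist())
cv2.imwrite("pics/w1.png",im[:,:,::-1])
np.savez("w1.npz",im=im,d=d,W=W)
for t in("tray_top","tray_mid","hex_key","stand"):
    for x in outl("wrist",t)[:2]:
        g=x["region"];P=W[g];print(t,x["score"],x["position"],g.sum(),np.nanmedian(P,0).round(3))
        if t=="tray_top" and not(np.isnan(P).all()):
            np.save("reg1.npy",g) if x["score"]>.5 else 0
E
```

```text
[ 0.51779207 -0.01689451  0.22706535] [[0.001, 1.0, 0.001], [0.906, -0.001, 0.423], [0.423, 0.001, -0.906]]
tray_top 0.97 [274.2, 220.2] 12652 [0.519 0.023 0.111]
tray_top 0.29 [271.4, 127.0] 769 [0.517 0.116 0.053]
tray_mid 0.9 [275.3, 141.0] 591 [0.519 0.082 0.115]
tray_mid 0.18 [178.5, 405.2] 627 [ 0.427 -0.146  0.007]
hex_key 0.61 [259.3, 196.5] 886 [0.507 0.038 0.115]
stand 0.95 [271.6, 127.7] 751 [0.516 0.116 0.053]
```

View pics/w1.png

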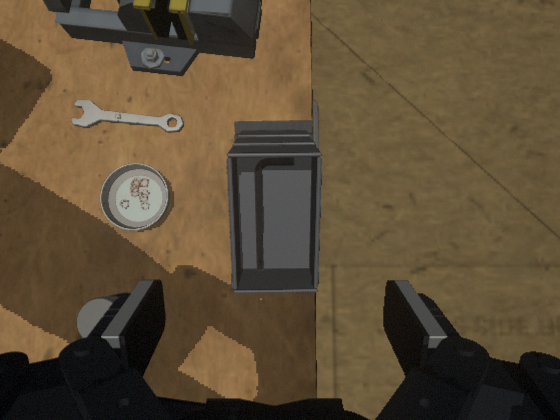

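The wrist view shows the top tray's rim with corners at about (229,153), (321,152), (318,291) and (234,291). The hex key lies inside it at (262,200). Next I'll fit the rim.

```bash
cat >> h.py <<'E'
def rimfit(W,reg,p,r,show=True):
    P=W[reg];P=P[~np.isnan(P[:,0])];Q=r.inv().apply(P-p)*1000   # tool frame, mm
    z0=np.percentile(Q[:,2],1)
    A=Q[np.abs(Q[:,2]-z0)<6]
    for _ in range(4):
        c=np.linalg.lstsq(np.c_[A[:,:2],np.ones(len(A))],A[:,2],rcond=None)[0]
        e=Q[:,2]-np.c_[Q[:,:2],np.ones(len(Q))]@c;A=Q[np.abs(e)<2.0]
    rc=cv2.minAreaRect(A[:,:2].astype(np.float32))
    print("n",len(A),"slopes deg x,y",np.degrees(np.arctan(c[:2])).round(2),"rect",np.round(rc[0],1),np.round(rc[1],1),round(rc[2],1),
      "z at centre",round(float(np.r_[rc[0],1]@c),1),"x ext",np.percentile(A[:,0],[.5,99.5]).round(1),"y ext",np.percentile(A[:,1],[.5,99.5]).round(1))
    # yaw from long sides
    for sgn in(-1,1):
        S=A[(np.abs(A[:,0]-rc[0][0])<40)&(sgn*(A[:,1]-rc[0][1])>22)]
        if len(S)>10:
            k=np.polyfit(S[:,0],S[:,1],1);print("  side",sgn,len(S),"yaw deg",np.degrees(np.arctan(k[0])).round(2),"y at centre",np.polyval(k,rc[0][0]).round(2))
    return A,c,rc
E
python3 - <<'E'
from h import *
z=np.load("w1.npz");p=np.array([ 0.51779207,-0.01689451,0.22706535]);r=pose()[1]
rimfit(z["W"],np.load("reg1.npy"),p,r)
E
```

```text
n 2294 slopes deg x,y [-0.06  0.22] rect [-9.7  0.1] [ 61.3 100.5] 89.6 z at centre 95.3 x ext [-59.3  40.3] y ext [-30.6  30.7]
  side -1 617 yaw deg -0.5 y at centre -28.55
  side 1 620 yaw deg -0.48 y at centre 28.71
```

Emit:
apply_moves(
  moves=[
    {"jaw": 1, "offset": [-9.7, 0.1, 38], "rot": [0, 0, -0.5]},
    {"jaw": 1, "offset": [0, 0, 45], "rot": [0, 0, 0]},
    {"jaw": 1, "offset": [0, 0, 30], "rot": [0, 0, 0]},
    {"jaw": 1, "offset": [0, 0, 15], "rot": [0, 0, 0]},
    {"jaw": 1, "offset": [0, 0, 0], "rot": [0, 0, 0]},
  ],
)

```text
time_s: 3.85
eef_pos: [0.5178, 0.0296, 0.1065]
eef_rot: [-0.153, 0.687, 0.694, 0.154]
wrist_force: [-0.7, 0.2, -0.2]
opening: 1.0
grasp_force: 0.0
```

Emit:
apply_moves(
  moves=[
    {"jaw": 0.8, "offset": [0, 0, 0], "rot": [0, 0, 0]},
    {"jaw": 0.75, "offset": [0, 0, 0], "rot": [0, 0, 0]},
    {"jaw": 0.5, "offset": [0, 0, 0], "rot": [0, 0, 0]},
    {"jaw": 0.5, "offset": [0, 0, 0], "rot": [0, 0, 0]},
    {"jaw": 0.5, "offset": [0, 0, 0], "rot": [0, 0, 0]},
  ],
)

```text
time_s: 4.47
eef_pos: [0.519, 0.0285, 0.1082]
eef_rot: [-0.151, 0.687, 0.694, 0.154]
wrist_force: [-1.7, -3.2, 5.3]
opening: 0.694
grasp_force: 65.1
```

Run:
```python
from h import *
o=ctrl.get_obs();p,r=pose(o);print(p,o["torque"],o["grasp_force"],o["opening"])
s=frame([0,0,-1],[1,0,0]);zt=-r.as_matrix()[:,2]
# lift slowly, then up, then over to the pad above its place, level
plan([(p+.012*zt,r,3),(p+.07*zt,r,2)],.5)
q=p+.07*zt
plan([(np.array([.48,-.08,.23]),r,3),(np.array([.40,-.22,.12]),s,6)],.5,q,r,vmax=40,amax=5)
im,d=ctrl.camera("wrist");cv2.imwrite("pics/w2.png",im[:,:,::-1])
```

```text
[0.51901284 0.02850831 0.10819532] [-0.16865397  0.2434169   0.10602985] 65.06057381629944 0.693927543875691
[{"jaw": 0.5, "offset": [0.0, 0.0, -4.0], "rot": [0.0, 0.0, 0.0]}, {"jaw": 0.5, "offset": [0.0, -0.0, -4.0], "rot": [0.0, 0.0, 0.0]}, {"jaw": 0.5, "offset": [0.0, -0.0, -4.0], "rot": [0.0, 0.0, 0.0]}, {"jaw": 0.5, "offset": [0.0, -0.0, -29.0], "rot": [0.0, 0.0, 0.0]}, {"jaw": 0.5, "offset": [0.0, -0.0, -29.0], "rot": [0.0, 0.0, 0.0]}]
[{"jaw": 0.5, "offset": [-15.5, -13.0, -28.8], "rot": [0.0, 0.0, 0.0]}, {"jaw": 0.5, "offset": [-15.5, -13.1, -28.8], "rot": [0.0, 0.0, 0.0]}, {"jaw": 0.5, "offset": [-15.5, -13.0, -28.7], "rot": [0.0, 0.0, 0.0]}, {"jaw": 0.5, "offset": [-28.8, -13.6, 6.7], "rot": [0.0, -4.2, 0.1]}, {"jaw": 0.5, "offset": [-28.2, -13.6, 8.8], "rot": [0.1, -4.2, 0.1]}]
[{"jaw": 0.5, "offset": [-27.5, -13.5, 10.9], "rot": [0.0, -4.1, 0.1]}, {"jaw": 0.5, "offset": [-26.7, -13.5, 12.8], "rot": [0.0, -4.2, 0.1]}, {"jaw": 0.5, "offset": [-25.7, -13.5, 14.8], "rot": [0.1, -4.1, 0.1]}, {"jaw": 0.5, "offset": [-24.6, -13.3, 16.6], "rot": [0.0, -4.2, 0.0]}, {"jaw": 0.5, "offset": [0, 0, 0], "rot": [0, 0, 0]}]
```

View pics/w2.png

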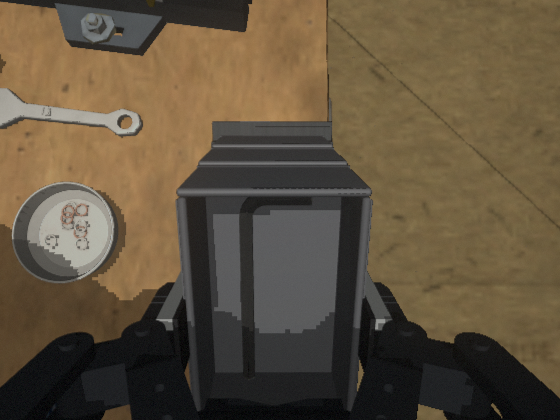

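The jaws hold the tray's side walls at the middle of its length (columns 185 and 370), and the hex key is inside. Lifting now.

Emit:
apply_moves(
  moves=[
    {"jaw": 0.5, "offset": [0, 0, -4], "rot": [0, 0, 0]},
    {"jaw": 0.5, "offset": [0, 0, -4], "rot": [0, 0, 0]},
    {"jaw": 0.5, "offset": [0, 0, -4], "rot": [0, 0, 0]},
    {"jaw": 0.5, "offset": [0, 0, -20], "rot": [0, 0, 0]},
    {"jaw": 0.5, "offset": [0, 0, -38], "rot": [0, 0, 0]},
  ],
)

```text
time_s: 5.15
eef_pos: [0.5168, 0.0004, 0.1697]
eef_rot: [-0.154, 0.687, 0.693, 0.153]
wrist_force: [1.8, 0.1, -1.2]
opening: 0.687
grasp_force: 64.8
```

Emit:
apply_moves(
  moves=[
    {"jaw": 0.5, "offset": [-15.5, -13.0, -28.8], "rot": [0.0, 0.0, 0.0]},
    {"jaw": 0.5, "offset": [-15.5, -13.1, -28.8], "rot": [0.0, 0.0, 0.0]},
    {"jaw": 0.5, "offset": [-15.5, -13.0, -28.7], "rot": [0.0, 0.0, 0.0]},
    {"jaw": 0.5, "offset": [-28.8, -13.6, 6.7], "rot": [0.0, -4.2, 0.1]},
    {"jaw": 0.5, "offset": [-28.2, -13.6, 8.8], "rot": [0.1, -4.2, 0.1]},
  ],
)

```text
time_s: 5.78
eef_pos: [0.4525, -0.1272, 0.1921]
eef_rot: [-0.101, 0.698, 0.702, 0.102]
wrist_force: [-0.4, -0.1, -2.1]
opening: 0.692
grasp_force: 64.9
```

Emit:
apply_moves(
  moves=[
    {"jaw": 0.5, "offset": [-27.5, -13.5, 10.9], "rot": [0.0, -4.1, 0.1]},
    {"jaw": 0.5, "offset": [-26.7, -13.5, 12.8], "rot": [0.0, -4.2, 0.1]},
    {"jaw": 0.5, "offset": [-25.7, -13.5, 14.8], "rot": [0.1, -4.1, 0.1]},
    {"jaw": 0.5, "offset": [-24.6, -13.3, 16.6], "rot": [0.0, -4.2, 0.0]},
    {"jaw": 0.5, "offset": [0, 0, 0], "rot": [0, 0, 0]},
  ],
)

```text
time_s: 6.4
eef_pos: [0.3979, -0.2183, 0.1175]
eef_rot: [-0.002, 0.707, 0.707, -0.0]
wrist_force: [0.0, 1.0, -1.1]
opening: 0.693
grasp_force: 64.9
```

Run:
```python
from h import *
o=ctrl.get_obs();im,d=ctrl.camera("wrist");W=cloud("wrist",d,o)
p,r=pose(o);print(p,r.as_matrix().round(3).tolist(),o["grasp_force"])
x=outl("wrist","tray_top")
print([(a["score"],a["position"]) for a in x]);rimfit(W,x[0]["region"],p,r)
x=outl("wrist","hex_key");print([(a["score"],a["position"]) for a in x])
n="top";im,d=ctrl.camera(n);W=cloud(n,d)
for t in("tray_low","tray_mid","stamp_1","flux_jar","tray_top"):
    for a in outl(n,t)[:2]:print(t,a["score"],a["position"],np.nanmedian(W[a["region"]],0).round(3))
cv2.imwrite("pics/top3.png",cv2.resize(im[140:220,150:300,::-1],None,fx=5,fy=5))
```

```text
[ 0.39786484 -0.21830509  0.1175343 ] [[0.0, 1.0, -0.004], [1.0, -0.0, 0.003], [0.003, -0.004, -1.0]] 64.9035108089447
[(0.87, [279.5, 277.3])]
n 6565 slopes deg x,y [-0.03  0.47] rect [ 6.1 -0.2] [61.4 86.8] 89.9 z at centre -31.4 x ext [-35.1  49.2] y ext [-30.7  30.1]
  side -1 2223 yaw deg -0.06 y at centre -28.6
  side 1 2209 yaw deg 0.18 y at centre 27.99
[(0.82, [242.8, 268.8])]
tray_low 0.73 [191.3, 181.9] [0.501 0.098 0.071]
tray_low 0.73 [347.1, 206.3] [ 0.467 -0.235  0.007]
tray_mid 0.8 [219.7, 173.5] [0.52  0.047 0.081]
tray_mid 0.45 [268.3, 254.0] [ 0.369 -0.056  0.062]
flux_jar 0.55 [268.3, 254.8] [ 0.369 -0.056  0.062]
tray_top 0.47 [332.5, 228.8] [ 0.422 -0.176  0.138]
```

Emit:
apply_moves(
  moves=[
    {"jaw": 0.5, "offset": [0, 0, 30], "rot": [0, 0, 0]},
    {"jaw": 0.5, "offset": [0, 0, 35], "rot": [0, 0, 0]},
    {"jaw": 0.5, "offset": [0, 0, 20], "rot": [0, 0, 0]},
    {"jaw": 0.5, "offset": [0, 0, 8], "rot": [0, 0, 0]},
    {"jaw": 0.5, "offset": [0, 0, 3], "rot": [0, 0, 0]},
  ],
)

```text
time_s: 7.48
eef_pos: [0.3994, -0.2192, 0.0227]
eef_rot: [-0.001, 0.707, 0.707, -0.0]
wrist_force: [-0.2, -0.4, -1.4]
opening: 0.698
grasp_force: 65.0
```

Emit:
apply_moves(
  moves=[
    {"jaw": 0.5, "offset": [0, 0, 1], "rot": [0, 0, 0]},
    {"jaw": 0.5, "offset": [0, 0, 1], "rot": [0, 0, 0]},
    {"jaw": 0.5, "offset": [0, 0, 1], "rot": [0, 0, 0]},
    {"jaw": 0.5, "offset": [0, 0, 0], "rot": [0, 0, 0]},
    {"jaw": 0.5, "offset": [0, 0, 0], "rot": [0, 0, 0]},
  ],
)

```text
time_s: 8.1
eef_pos: [0.3992, -0.2192, 0.0198]
eef_rot: [-0.001, 0.707, 0.707, -0.0]
wrist_force: [-0.6, -0.3, -1.2]
opening: 0.691
grasp_force: 65.0
```

View pics/top3.png

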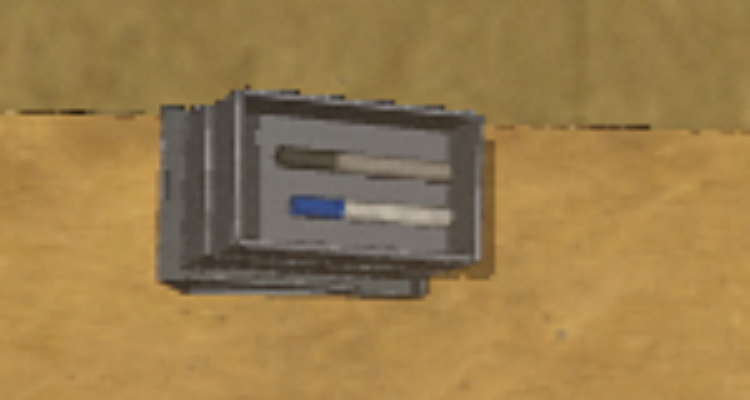

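The middle tray is still in the stack with both stamps in it, one blue at about (214, 181) and one dark at (223, 172) in full-picture pixels. The held tray has not reached the pad yet, so I'll keep lowering it in small steps.

Emit:
apply_moves(
  moves=[
    {"jaw": 0.5, "offset": [0, 0, 0.7], "rot": [0, 0, 0]},
    {"jaw": 0.5, "offset": [0, 0, 0.7], "rot": [0, 0, 0]},
    {"jaw": 0.5, "offset": [0, 0, 0.6], "rot": [0, 0, 0]},
    {"jaw": 0.5, "offset": [0, 0, 0], "rot": [0, 0, 0]},
    {"jaw": 0.5, "offset": [0, 0, 0], "rot": [0, 0, 0]},
  ],
)

```text
time_s: 8.72
eef_pos: [0.3992, -0.2191, 0.0186]
eef_rot: [-0.001, 0.707, 0.708, -0.0]
wrist_force: [-5.0, 2.6, 12.4]
opening: 0.689
grasp_force: 66.5
```

Run:
```python
from h import *
p,r=pose();s=frame([0,.423,-.906],[1,0,0])*R.from_rotvec([0,0,np.radians(-.5)])
q=p+np.array([0,0,.10]);print("p",p)
plan([(q,r,3),(np.array([.50,-.08,.22]),s,1),(np.array([.518,-.001,.193]),s,1)],1,p,r,vmax=48,amax=9)
```

```text
p [ 0.39919715 -0.21912423  0.01855461]
[{"jaw": 1, "offset": [0.0, -0.1, -33.3], "rot": [0.0, 0.0, 0.0]}, {"jaw": 1, "offset": [0.0, -0.0, -33.3], "rot": [0.0, 0.0, 0.0]}, {"jaw": 1, "offset": [0.1, -0.1, -33.4], "rot": [0.0, 0.0, 0.0]}, {"jaw": 1, "offset": [27.8, 20.2, -20.3], "rot": [-0.0, 5.0, -0.1]}, {"jaw": 1, "offset": [29.4, 20.2, -17.8], "rot": [-0.1, 5.0, -0.1]}]
[{"jaw": 1, "offset": [30.9, 20.3, -15.1], "rot": [-0.0, 5.0, -0.1]}, {"jaw": 1, "offset": [32.0, 20.3, -12.4], "rot": [-0.1, 5.0, -0.1]}, {"jaw": 1, "offset": [32.9, 20.5, -9.5], "rot": [-0.0, 5.0, -0.1]}, {"jaw": 1, "offset": [30.0, 9.3, 28.9], "rot": [-0.0, -0.0, 0.0]}, {"jaw": 1, "offset": [30.0, 9.3, 29.0], "rot": [-0.0, -0.0, 0.0]}]
```

Emit:
apply_moves(
  moves=[
    {"jaw": 0.78, "offset": [0, 0, 0], "rot": [0, 0, 0]},
    {"jaw": 0.9, "offset": [0, 0, 0], "rot": [0, 0, 0]},
    {"jaw": 1, "offset": [0, 0, 0], "rot": [0, 0, 0]},
    {"jaw": 1, "offset": [0, 0, 0], "rot": [0, 0, 0]},
    {"jaw": 1, "offset": [0, 0, -5], "rot": [0, 0, 0]},
  ],
)

```text
time_s: 9.35
eef_pos: [0.3988, -0.2188, 0.0225]
eef_rot: [-0.001, 0.707, 0.707, -0.0]
wrist_force: [-0.0, -0.5, -0.4]
opening: 0.996
grasp_force: 0.0
```

Emit:
apply_moves(
  moves=[
    {"jaw": 1, "offset": [0.0, 0, -28.3], "rot": [0.0, 0.0, 0.0]},
    {"jaw": 1, "offset": [0.0, 0, -33.3], "rot": [0.0, 0.0, 0.0]},
    {"jaw": 1, "offset": [0.1, -0.1, -33.4], "rot": [0.0, 0.0, 0.0]},
    {"jaw": 1, "offset": [27.8, 20.2, -20.3], "rot": [0, 5.0, -0.1]},
    {"jaw": 1, "offset": [29.4, 20.2, -17.8], "rot": [-0.1, 5.0, -0.1]},
  ],
)

```text
time_s: 9.98
eef_pos: [0.4402, -0.1629, 0.1599]
eef_rot: [-0.062, 0.703, 0.706, 0.063]
wrist_force: [1.0, -0.4, -0.6]
opening: 0.998
grasp_force: 0.0
```

Emit:
apply_moves(
  moves=[
    {"jaw": 1, "offset": [30.9, 20.3, -15.1], "rot": [0, 5.0, -0.1]},
    {"jaw": 1, "offset": [32.0, 20.3, -12.4], "rot": [-0.1, 5.0, -0.1]},
    {"jaw": 1, "offset": [32.9, 20.5, -9.5], "rot": [0, 5.0, -0.1]},
    {"jaw": 1, "offset": [30.0, 9.3, 28.9], "rot": [0, 0, 0.0]},
    {"jaw": 1, "offset": [30.0, 9.3, 29.0], "rot": [0, 0, 0.0]},
  ],
)

```text
time_s: 10.6
eef_pos: [0.5187, -0.0004, 0.1923]
eef_rot: [-0.152, 0.687, 0.693, 0.154]
wrist_force: [-0.2, 0.3, -0.0]
opening: 0.996
grasp_force: 0.0
```

Run:
```python
from h import *
import time
for _ in range(4): ctrl.camera("top")   # let the arm settle
im,d=ctrl.camera("top");W=cloud("top",d)
for a in outl("top","tray_top")[:2]:print("top",a["score"],a["position"],np.nanmedian(W[a["region"]],0).round(3))
o=ctrl.get_obs();im,d=ctrl.camera("wrist");W=cloud("wrist",d,o)
p,r=pose(o);print(p,r.as_matrix().round(3).tolist(),o["time_s"])
x=outl("wrist","tray_mid");print([(a["score"],a["position"],a["region"].sum()) for a in x]);rimfit(W,x[0]["region"],p,r)
```

```text
top 0.77 [365.5, 244.5] [ 0.394 -0.264  0.025]
[ 0.51834201 -0.00174996  0.19259644] [[-0.01, 1.0, 0.001], [0.906, 0.008, 0.423], [0.423, 0.005, -0.906]] 10.9
[(0.83, [271.6, 211.1], np.int64(11754))]
n 2317 slopes deg x,y [-0.07  0.27] rect [-7.4 -0.7] [100.5  61.3] 0.0 z at centre 95.7 x ext [-57.2  42.7] y ext [-31.1  29.8]
  side -1 618 yaw deg 0.05 y at centre -29.28
  side 1 613 yaw deg 0.06 y at centre 27.95
```

Emit:
apply_moves(
  moves=[
    {"jaw": 1, "offset": [-7.4, -0.7, 38], "rot": [0, 0, 0]},
    {"jaw": 1, "offset": [0, 0, 45], "rot": [0, 0, 0]},
    {"jaw": 1, "offset": [0, 0, 30], "rot": [0, 0, 0]},
    {"jaw": 1, "offset": [0, 0, 15.5], "rot": [0, 0, 0]},
    {"jaw": 1, "offset": [0, 0, 0], "rot": [0, 0, 0]},
  ],
)

```text
time_s: 11.62
eef_pos: [0.5172, 0.0466, 0.0722]
eef_rot: [-0.153, 0.687, 0.693, 0.154]
wrist_force: [-0.5, -0.8, 0.1]
opening: 1.001
grasp_force: 0.0
```

Emit:
apply_moves(
  moves=[
    {"jaw": 0.8, "offset": [0, 0, 0], "rot": [0, 0, 0]},
    {"jaw": 0.75, "offset": [0, 0, 0], "rot": [0, 0, 0]},
    {"jaw": 0.5, "offset": [0, 0, 0], "rot": [0, 0, 0]},
    {"jaw": 0.5, "offset": [0, 0, 0], "rot": [0, 0, 0]},
    {"jaw": 0.5, "offset": [0, 0, 0], "rot": [0, 0, 0]},
  ],
)

```text
time_s: 12.25
eef_pos: [0.5186, 0.0458, 0.0738]
eef_rot: [-0.151, 0.687, 0.694, 0.154]
wrist_force: [-1.7, -2.5, 5.7]
opening: 0.69
grasp_force: 65.2
```

Run:
```python
from h import *
p,r=pose();s=frame([0,0,-1],[1,0,0]);zt=-r.as_matrix()[:,2];print(p)
q=p+.07*zt
plan([(np.array([.49,-.09,.21]),r,4),(np.array([.42,-.38,.12]),s,10)],.5,q,r,vmax=38,amax=5)
```

```text
[0.51856915 0.04578442 0.07383073]
[{"jaw": 0.5, "offset": [-16.3, -7.2, -27.7], "rot": [0.0, 0.0, 0.0]}, {"jaw": 0.5, "offset": [-16.3, -7.2, -27.7], "rot": [0.0, 0.0, 0.0]}, {"jaw": 0.5, "offset": [-16.4, -7.2, -27.7], "rot": [0.0, 0.0, 0.0]}, {"jaw": 0.5, "offset": [-16.3, -7.2, -27.7], "rot": [0.0, 0.0, 0.0]}, {"jaw": 0.5, "offset": [-30.0, -7.3, -4.1], "rot": [0.0, -2.5, 0.1]}]
[{"jaw": 0.5, "offset": [-30.2, -7.2, -2.8], "rot": [0.0, -2.5, 0.0]}, {"jaw": 0.5, "offset": [-30.3, -7.3, -1.5], "rot": [0.0, -2.5, 0.1]}, {"jaw": 0.5, "offset": [-30.3, -7.2, -0.1], "rot": [0.0, -2.5, 0.0]}, {"jaw": 0.5, "offset": [-30.3, -7.2, 1.2], "rot": [0.0, -2.5, 0.1]}, {"jaw": 0.5, "offset": [-30.2, -7.1, 2.5], "rot": [0.0, -2.5, 0.0]}]
[{"jaw": 0.5, "offset": [-30.1, -7.1, 3.8], "rot": [0.1, -2.5, 0.1]}, {"jaw": 0.5, "offset": [-29.9, -7.1, 5.1], "rot": [0.0, -2.5, 0.0]}, {"jaw": 0.5, "offset": [-29.7, -7.1, 6.4], "rot": [0.1, -2.5, 0.1]}, {"jaw": 0.5, "offset": [-29.3, -7.0, 7.8], "rot": [0.0, -2.5, 0.0]}, {"jaw": 0.5, "offset": [0, 0, 0], "rot": [0, 0, 0]}]
```

Emit:
apply_moves(
  moves=[
    {"jaw": 0.5, "offset": [0, 0, -4], "rot": [0, 0, 0]},
    {"jaw": 0.5, "offset": [0, 0, -4], "rot": [0, 0, 0]},
    {"jaw": 0.5, "offset": [0, 0, -4], "rot": [0, 0, 0]},
    {"jaw": 0.5, "offset": [0, 0, -20], "rot": [0, 0, 0]},
    {"jaw": 0.5, "offset": [0, 0, -38], "rot": [0, 0, 0]},
  ],
)

```text
time_s: 12.88
eef_pos: [0.516, 0.0177, 0.1354]
eef_rot: [-0.154, 0.687, 0.693, 0.153]
wrist_force: [0.8, -0.3, -1.7]
opening: 0.692
grasp_force: 64.8
```

Emit:
apply_moves(
  moves=[
    {"jaw": 0.5, "offset": [-16.3, -7.2, -27.7], "rot": [0.0, 0.0, 0.0]},
    {"jaw": 0.5, "offset": [-16.3, -7.2, -27.7], "rot": [0.0, 0.0, 0.0]},
    {"jaw": 0.5, "offset": [-16.4, -7.2, -27.7], "rot": [0.0, 0.0, 0.0]},
    {"jaw": 0.5, "offset": [-16.3, -7.2, -27.7], "rot": [0.0, 0.0, 0.0]},
    {"jaw": 0.5, "offset": [-30.0, -7.3, -4.1], "rot": [0.0, -2.5, 0.1]},
  ],
)

```text
time_s: 13.5
eef_pos: [0.483, -0.1203, 0.2014]
eef_rot: [-0.135, 0.691, 0.696, 0.139]
wrist_force: [0.6, -0.2, -1.9]
opening: 0.695
grasp_force: 65.0
```

Emit:
apply_moves(
  moves=[
    {"jaw": 0.5, "offset": [-30.2, -7.2, -2.8], "rot": [0.0, -2.5, 0.0]},
    {"jaw": 0.5, "offset": [-30.3, -7.3, -1.5], "rot": [0.0, -2.5, 0.1]},
    {"jaw": 0.5, "offset": [-30.3, -7.2, -0.1], "rot": [0.0, -2.5, 0.0]},
    {"jaw": 0.5, "offset": [-30.3, -7.2, 1.2], "rot": [0.0, -2.5, 0.1]},
    {"jaw": 0.5, "offset": [-30.2, -7.1, 2.5], "rot": [0.0, -2.5, 0.0]},
  ],
)

```text
time_s: 14.12
eef_pos: [0.4468, -0.2644, 0.154]
eef_rot: [-0.061, 0.703, 0.706, 0.062]
wrist_force: [-0.1, -0.1, -2.1]
opening: 0.691
grasp_force: 65.0
```

Emit:
apply_moves(
  moves=[
    {"jaw": 0.5, "offset": [-30.1, -7.1, 3.8], "rot": [0.1, -2.5, 0.1]},
    {"jaw": 0.5, "offset": [-29.9, -7.1, 5.1], "rot": [0.0, -2.5, 0.0]},
    {"jaw": 0.5, "offset": [-29.7, -7.1, 6.4], "rot": [0.1, -2.5, 0.1]},
    {"jaw": 0.5, "offset": [-29.3, -7.0, 7.8], "rot": [0.0, -2.5, 0.0]},
    {"jaw": 0.5, "offset": [0, 0, 0], "rot": [0, 0, 0]},
  ],
)

```text
time_s: 14.75
eef_pos: [0.4181, -0.3799, 0.1175]
eef_rot: [-0.001, 0.707, 0.707, -0.0]
wrist_force: [-0.1, 0.5, -1.0]
opening: 0.69
grasp_force: 64.9
```

Run:
```python
from h import *
im2,d2=ctrl.camera("top");W2=cloud("top",d2)
for t in("tray_low","tray_top","stand"):
    for a in outl("top",t)[:2]:print(t,a["score"],a["position"],np.nanmedian(W2[a["region"]],0).round(3))
o=ctrl.get_obs();im,d=ctrl.camera("wrist");W=cloud("wrist",d,o)
p,r=pose(o);print(p,r.as_matrix().round(3).tolist(),o["grasp_force"])
x=outl("wrist","tray_mid");print([(a["score"],a["position"]) for a in x]);rimfit(W,x[0]["region"],p,r)
x=outl("wrist","stamp_1");print([(a["score"],a["position"]) for a in x])
cv2.imwrite("pics/c4.png",np.hstack([cv2.resize(im[:,:,::-1],(400,300)),cv2.resize(im2[140:320,170:470,::-1],(400,300))]))
```

```text
tray_low 0.67 [211.6, 174.1] [0.517 0.062 0.046]
tray_top 0.6 [344.6, 240.4] [ 0.4   -0.22   0.017]
stand 0.71 [192.3, 193.7] [0.487 0.105 0.046]
[ 0.41940901 -0.37860967  0.11859071] [[-0.001, 1.0, -0.001], [1.0, 0.001, 0.001], [0.001, -0.001, -1.0]] 64.86957550048828
[(0.55, [272.2, 272.1])]
n 6574 slopes deg x,y [-0.04  0.31] rect [ 6.2 -0.4] [87.1 61.4] 0.0 z at centre -31.8 x ext [-34.7  49.5] y ext [-30.7  30.1]
  side -1 2216 yaw deg -0.14 y at centre -28.62
  side 1 2234 yaw deg 0.26 y at centre 27.97
[(0.95, [294.2, 295.8]), (0.65, [254.8, 310.1])]
```

View pics/c4.png

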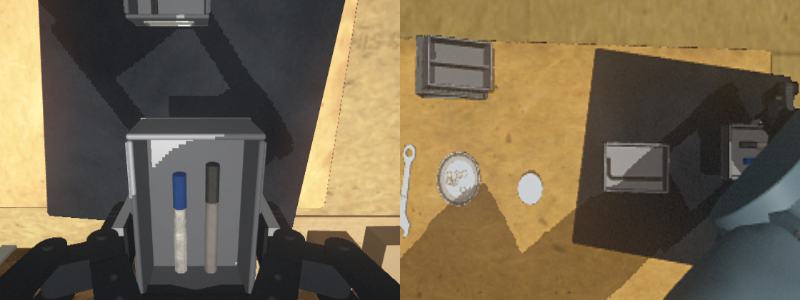

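The middle tray is held level over the pad with both stamps in it (left half, (180, 220) and (212, 215)). In the right half, the top tray stands flat on the pad at (636, 167) with its key in it, and the bottom tray is on the stand. Lowering.

Emit:
apply_moves(
  moves=[
    {"jaw": 0.5, "offset": [0, 0, 30], "rot": [0, 0, 0]},
    {"jaw": 0.5, "offset": [0, 0, 35], "rot": [0, 0, 0]},
    {"jaw": 0.5, "offset": [0, 0, 20], "rot": [0, 0, 0]},
    {"jaw": 0.5, "offset": [0, 0, 8], "rot": [0, 0, 0]},
    {"jaw": 0.5, "offset": [0, 0, 3.5], "rot": [0, 0, 0]},
  ],
)

```text
time_s: 15.72
eef_pos: [0.4193, -0.3792, 0.0221]
eef_rot: [-0.001, 0.707, 0.707, -0.0]
wrist_force: [-0.4, -0.2, -1.4]
opening: 0.692
grasp_force: 65.0
```

Emit:
apply_moves(
  moves=[
    {"jaw": 0.5, "offset": [0, 0, 1], "rot": [0, 0, 0]},
    {"jaw": 0.5, "offset": [0, 0, 1], "rot": [0, 0, 0]},
    {"jaw": 0.5, "offset": [0, 0, 1], "rot": [0, 0, 0]},
    {"jaw": 0.5, "offset": [0, 0, 0.5], "rot": [0, 0, 0]},
    {"jaw": 0.5, "offset": [0, 0, 0], "rot": [0, 0, 0]},
  ],
)

```text
time_s: 16.35
eef_pos: [0.419, -0.3791, 0.0184]
eef_rot: [-0.001, 0.707, 0.707, -0.0]
wrist_force: [0.4, -0.2, -1.5]
opening: 0.694
grasp_force: 65.0
```

Emit:
apply_moves(
  moves=[
    {"jaw": 0.5, "offset": [0, 0, 0.6], "rot": [0, 0, 0]},
    {"jaw": 0.5, "offset": [0, 0, 0.5], "rot": [0, 0, 0]},
    {"jaw": 0.5, "offset": [0, 0, 0.4], "rot": [0, 0, 0]},
    {"jaw": 0.5, "offset": [0, 0, 0], "rot": [0, 0, 0]},
    {"jaw": 0.5, "offset": [0, 0, 0], "rot": [0, 0, 0]},
  ],
)

```text
time_s: 16.98
eef_pos: [0.4191, -0.3791, 0.0181]
eef_rot: [-0.001, 0.707, 0.707, -0.0]
wrist_force: [-3.3, 4.2, 11.2]
opening: 0.694
grasp_force: 66.5
```

Emit:
apply_moves(
  moves=[
    {"jaw": 0.78, "offset": [0, 0, 0], "rot": [0, 0, 0]},
    {"jaw": 0.9, "offset": [0, 0, 0], "rot": [0, 0, 0]},
    {"jaw": 1, "offset": [0, 0, 0], "rot": [0, 0, 0]},
    {"jaw": 1, "offset": [0, 0, 0], "rot": [0, 0, 0]},
    {"jaw": 1, "offset": [0, 0, -5], "rot": [0, 0, 0]},
  ],
)

```text
time_s: 17.6
eef_pos: [0.4188, -0.3787, 0.0216]
eef_rot: [-0.001, 0.707, 0.707, -0.0]
wrist_force: [-0.7, -0.4, 0.5]
opening: 1.002
grasp_force: 0.0
```

Run:
```python
from h import *
p,r=pose();s=frame([0,.423,-.906],[1,0,0])*R.from_rotvec([0,0,np.radians(-.5)])
q=p+np.array([0,0,.10]);print("p",p)
plan([(q,r,3),(np.array([.51,-.07,.19]),s,1),(np.array([.518,.015,.159]),s,3)],1,p,r,vmax=50,amax=9)
```

```text
p [ 0.41875318 -0.37870605  0.02162095]
[{"jaw": 1, "offset": [0.1, -0.1, -33.3], "rot": [0.0, 0.0, 0.0]}, {"jaw": 1, "offset": [0.0, -0.1, -33.3], "rot": [0.0, 0.0, 0.0]}, {"jaw": 1, "offset": [0.1, -0.0, -33.4], "rot": [0.0, 0.0, 0.0]}, {"jaw": 1, "offset": [44.1, 13.0, -9.7], "rot": [-0.0, 3.6, -0.1]}, {"jaw": 1, "offset": [44.6, 13.1, -6.9], "rot": [-0.0, 3.6, -0.1]}]
[{"jaw": 1, "offset": [44.9, 13.2, -4.1], "rot": [-0.1, 3.5, -0.1]}, {"jaw": 1, "offset": [45.1, 13.3, -1.4], "rot": [-0.0, 3.6, -0.0]}, {"jaw": 1, "offset": [45.1, 13.3, 1.5], "rot": [-0.1, 3.5, -0.1]}, {"jaw": 1, "offset": [44.9, 13.3, 4.2], "rot": [-0.0, 3.6, -0.0]}, {"jaw": 1, "offset": [44.5, 13.4, 7.0], "rot": [-0.1, 3.5, -0.1]}]
[{"jaw": 1, "offset": [21.3, 2.8, 21.4], "rot": [0.0, 0.0, 0.0]}, {"jaw": 1, "offset": [21.3, 2.8, 21.3], "rot": [0.0, 0.0, 0.0]}, {"jaw": 1, "offset": [21.3, 2.9, 21.4], "rot": [0.0, 0.0, 0.0]}, {"jaw": 1, "offset": [0, 0, 0], "rot": [0, 0, 0]}, {"jaw": 1, "offset": [0, 0, 0], "rot": [0, 0, 0]}]
```

Emit:
apply_moves(
  moves=[
    {"jaw": 1, "offset": [0.1, -0.1, -33.3], "rot": [0.0, 0.0, 0.0]},
    {"jaw": 1, "offset": [0.0, -0.1, -33.3], "rot": [0.0, 0.0, 0.0]},
    {"jaw": 1, "offset": [0.1, 0, -33.4], "rot": [0.0, 0.0, 0.0]},
    {"jaw": 1, "offset": [44.1, 13.0, -9.7], "rot": [0, 3.6, -0.1]},
    {"jaw": 1, "offset": [44.6, 13.1, -6.9], "rot": [0, 3.6, -0.1]},
  ],
)

```text
time_s: 18.23
eef_pos: [0.4454, -0.2901, 0.1427]
eef_rot: [-0.045, 0.705, 0.707, 0.045]
wrist_force: [0.4, -0.3, -1.1]
opening: 1.001
grasp_force: 0.0
```

Emit:
apply_moves(
  moves=[
    {"jaw": 1, "offset": [44.9, 13.2, -4.1], "rot": [-0.1, 3.5, -0.1]},
    {"jaw": 1, "offset": [45.1, 13.3, -1.4], "rot": [0, 3.6, 0]},
    {"jaw": 1, "offset": [45.1, 13.3, 1.5], "rot": [-0.1, 3.5, -0.1]},
    {"jaw": 1, "offset": [44.9, 13.3, 4.2], "rot": [0, 3.6, 0]},
    {"jaw": 1, "offset": [44.5, 13.4, 7.0], "rot": [-0.1, 3.5, -0.1]},
  ],
)

```text
time_s: 18.85
eef_pos: [0.5106, -0.0689, 0.1909]
eef_rot: [-0.152, 0.687, 0.693, 0.155]
wrist_force: [-1.5, -0.4, 0.2]
opening: 1.0
grasp_force: 0.0
```

Emit:
apply_moves(
  moves=[
    {"jaw": 1, "offset": [21.3, 2.8, 21.4], "rot": [0.0, 0.0, 0.0]},
    {"jaw": 1, "offset": [21.3, 2.8, 21.3], "rot": [0.0, 0.0, 0.0]},
    {"jaw": 1, "offset": [21.3, 2.9, 21.4], "rot": [0.0, 0.0, 0.0]},
    {"jaw": 1, "offset": [0, 0, 0], "rot": [0, 0, 0]},
    {"jaw": 1, "offset": [0, 0, 0], "rot": [0, 0, 0]},
  ],
)

```text
time_s: 19.48
eef_pos: [0.5185, 0.0143, 0.1595]
eef_rot: [-0.151, 0.687, 0.694, 0.154]
wrist_force: [0.6, 0.1, 0.5]
opening: 0.999
grasp_force: 0.0
```

Run:
```python
from h import *
for _ in range(2): ctrl.camera("top")
o=ctrl.get_obs();im,d=ctrl.camera("wrist");W=cloud("wrist",d,o)
p,r=pose(o);print(p.tolist(),np.round(r.as_quat(),5).tolist(),r.as_matrix().round(3).tolist(),o["time_s"])
x=outl("wrist","tray_low");print([(a["score"],a["position"],a["region"].sum()) for a in x]);A,c,rc=rimfit(W,x[0]["region"],p,r)
cen=np.r_[rc[0],np.r_[rc[0],1]@c];print("rim centre world",p+r.apply(cen/1000))
cv2.imwrite("pics/w5.png",im[:,:,::-1])
# go to view of top tray
s=frame([0,0,-1],[1,0,0])
plan([(np.array([.48,-.05,.20]),r,3),(np.array([.399,-.209,.145]),s,1)],1,p,r,vmax=48,amax=9)
```

```text
[0.5186971407765397, 0.013748539758760689, 0.15954660440805957] [0.6877, 0.69326, 0.15404, -0.1508] [[-0.009, 1.0, 0.003], [0.907, 0.007, 0.421], [0.421, 0.006, -0.907]] 19.575
[(0.83, [269.4, 212.6], np.int64(13415))]
n 2223 slopes deg x,y [-0.22  0.36] rect [-5.2 -1.3] [99.7 61.3] 0.1 z at centre 97.2 x ext [-54.7  44.4] y ext [-31.8  29.2]
  side -1 602 yaw deg 0.04 y at centre -29.91
  side 1 604 yaw deg -0.03 y at centre 27.27
rim centre world [0.51767505 0.0499207  0.06918286]
[{"jaw": 1, "offset": [-13.5, -13.0, -21.2], "rot": [0.0, 0.0, 0.0]}, {"jaw": 1, "offset": [-13.5, -12.9, -21.2], "rot": [0.0, 0.0, 0.0]}, {"jaw": 1, "offset": [-13.5, -13.0, -21.2], "rot": [0.0, 0.0, 0.0]}, {"jaw": 1, "offset": [-41.7, -20.6, -4.3], "rot": [0.1, -6.2, 0.1]}, {"jaw": 1, "offset": [-41.9, -20.5, 0.2], "rot": [0.1, -6.2, 0.1]}]
[{"jaw": 1, "offset": [-41.7, -20.5, 4.8], "rot": [0.0, -6.2, 0.1]}, {"jaw": 1, "offset": [-40.9, -20.3, 9.3], "rot": [0.1, -6.3, 0.2]}, {"jaw": 1, "offset": [0, 0, 0], "rot": [0, 0, 0]}, {"jaw": 1, "offset": [0, 0, 0], "rot": [0, 0, 0]}, {"jaw": 1, "offset": [0, 0, 0], "rot": [0, 0, 0]}]
```

View pics/w5.png

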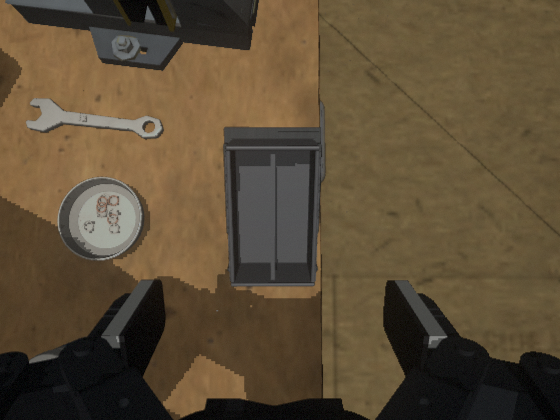

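The bottom tray is in place and empty, rim corners at about (230,148), (319,148), (315,285) and (234,285). It lies about 3.5 mm upslope of where the top tray was, which fits 2 mm of downhill play per tray. Next, back to the top tray.

Emit:
apply_moves(
  moves=[
    {"jaw": 1, "offset": [-13.5, -13.0, -21.2], "rot": [0.0, 0.0, 0.0]},
    {"jaw": 1, "offset": [-13.5, -12.9, -21.2], "rot": [0.0, 0.0, 0.0]},
    {"jaw": 1, "offset": [-13.5, -13.0, -21.2], "rot": [0.0, 0.0, 0.0]},
    {"jaw": 1, "offset": [-41.7, -20.6, -4.3], "rot": [0.1, -6.2, 0.1]},
    {"jaw": 1, "offset": [-41.9, -20.5, 0.2], "rot": [0.1, -6.2, 0.1]},
  ],
)

```text
time_s: 20.3
eef_pos: [0.4388, -0.1309, 0.1722]
eef_rot: [-0.075, 0.701, 0.705, 0.076]
wrist_force: [-0.1, -0.0, 0.4]
opening: 1.0
grasp_force: 0.0
```

Emit:
apply_moves(
  moves=[
    {"jaw": 1, "offset": [-41.7, -20.5, 4.8], "rot": [0.0, -6.2, 0.1]},
    {"jaw": 1, "offset": [-40.9, -20.3, 9.3], "rot": [0.1, -6.3, 0.2]},
    {"jaw": 1, "offset": [0, 0, 0], "rot": [0, 0, 0]},
    {"jaw": 1, "offset": [0, 0, 0], "rot": [0, 0, 0]},
    {"jaw": 1, "offset": [0, 0, 0], "rot": [0, 0, 0]},
  ],
)

```text
time_s: 20.92
eef_pos: [0.3994, -0.208, 0.1449]
eef_rot: [-0.001, 0.707, 0.707, 0.0]
wrist_force: [0.0, 0.4, -0.3]
opening: 0.999
grasp_force: 0.0
```

Run:
```python
from h import *
o=ctrl.get_obs();im,d=ctrl.camera("wrist");W=cloud("wrist",d,o)
p,r=pose(o);print(p.tolist(),r.as_matrix().round(3).tolist(),o["time_s"])
x=outl("wrist","tray_top");print([(a["score"],a["position"],a["region"].sum()) for a in x]);rimfit(W,x[0]["region"],p,r)
im,d=ctrl.camera("top")
for t in("tray_mid","stamp_1"):print(t,[(round(a["score"],2),a["position"]) for a in outl("top",t)])
```

```text
[0.39936237647322237, -0.20800021898594687, 0.14485243057781796] [[-0.0, 1.0, -0.001], [1.0, 0.0, 0.001], [0.001, -0.001, -1.0]] 20.925
[(0.77, [275.7, 223.5], np.int64(12252))]
n 2204 slopes deg x,y [-0.05 -0.06] rect [-12.   -0.7] [ 61.2 100.3] 90.0 z at centre 95.0 x ext [-61.7  38. ] y ext [-31.2  29.7]
  side -1 599 yaw deg 0.11 y at centre -29.31
  side 1 587 yaw deg -0.11 y at centre 27.85
tray_mid []
stamp_1 []
```

Emit:
apply_moves(
  moves=[
    {"jaw": 1, "offset": [-12, -0.7, 38], "rot": [0, 0, 0]},
    {"jaw": 1, "offset": [0, 0, 45], "rot": [0, 0, 0]},
    {"jaw": 1, "offset": [0, 0, 30], "rot": [0, 0, 0]},
    {"jaw": 1, "offset": [0, 0, 14], "rot": [0, 0, 0]},
    {"jaw": 1, "offset": [0, 0, 0], "rot": [0, 0, 0]},
  ],
)

```text
time_s: 21.8
eef_pos: [0.3976, -0.2196, 0.0169]
eef_rot: [-0.002, 0.707, 0.707, -0.0]
wrist_force: [-0.0, -0.9, 0.0]
opening: 0.999
grasp_force: 0.0
```

Emit:
apply_moves(
  moves=[
    {"jaw": 0.8, "offset": [0, 0, 0], "rot": [0, 0, 0]},
    {"jaw": 0.75, "offset": [0, 0, 0], "rot": [0, 0, 0]},
    {"jaw": 0.5, "offset": [0, 0, 0], "rot": [0, 0, 0]},
    {"jaw": 0.5, "offset": [0, 0, 0], "rot": [0, 0, 0]},
    {"jaw": 0.5, "offset": [0, 0, 0], "rot": [0, 0, 0]},
  ],
)

```text
time_s: 22.42
eef_pos: [0.3988, -0.2207, 0.0188]
eef_rot: [0.0, 0.707, 0.707, -0.0]
wrist_force: [0.5, 1.4, 5.9]
opening: 0.692
grasp_force: 65.2
```

Emit:
apply_moves(
  moves=[
    {"jaw": 0.5, "offset": [0, 0, -10], "rot": [0, 0, 0]},
    {"jaw": 0.5, "offset": [0, 0, -30], "rot": [0, 0, 0]},
    {"jaw": 0.5, "offset": [0, 0, -40], "rot": [0, 0, 0]},
    {"jaw": 0.5, "offset": [0, 0, -30], "rot": [0, 0, 0]},
    {"jaw": 0.5, "offset": [0, 0, -10], "rot": [0, 0, 0]},
  ],
)

```text
time_s: 23.05
eef_pos: [0.399, -0.2208, 0.1398]
eef_rot: [0.001, 0.707, 0.707, -0.0]
wrist_force: [-1.1, 0.5, -2.3]
opening: 0.691
grasp_force: 65.0
```

Run:
```python
from h import *
for _ in range(2): im0,_=ctrl.camera("top")
o=ctrl.get_obs();im,d=ctrl.camera("wrist");W=cloud("wrist",d,o)
p,r=pose(o);print(p.tolist(),r.as_matrix().round(3).tolist(),o["time_s"],o["grasp_force"])
x=outl("wrist","tray_top");print([(a["score"],a["position"]) for a in x]);A,c,rc=rimfit(W,x[0]["region"],p,r)
h=np.array([np.percentile(A[:,0],99.5)-49.6,rc[0][1],np.r_[rc[0],1]@c]);print("held",h)
s=frame([0,.4226,-.9063],[1,0,0])*R.from_rotvec([0,0,np.radians(-.5)])
n=np.array([0,-.4226,.9063]);ux=np.array([0,.9063,.4226])
tgt=np.array([.5177,.0499,.0692])+.038*n-.0005*ux-s.apply(h/1000)
print("tcp target",tgt)
plan([(np.array([.47,-.08,.20]),s,1),(tgt+.05*n,s,5)],.5,p,r,vmax=36,amax=5)
```

```text
[0.3984298721188542, -0.22038577302910684, 0.1383035443758002] [[-0.0, 1.0, 0.0], [1.0, 0.0, -0.001], [-0.001, 0.0, -1.0]] 23.15 64.99332189559937
[(0.77, [279.5, 275.4])]
n 6470 slopes deg x,y [-0.1   0.02] rect [ 6.5 -0.3] [61.5 88.8] 90.0 z at centre -31.0 x ext [-35.3  50.6] y ext [-30.8  30. ]
  side -1 2154 yaw deg -0.17 y at centre -28.63
  side 1 2132 yaw deg 0.14 y at centre 27.91
held [  1.03057862  -0.3429985  -31.0177581 ]
tcp target [0.51805198 0.04556507 0.07488204]
[{"jaw": 0.5, "offset": [23.4, 11.9, -10.3], "rot": [-0.0, 4.2, -0.1]}, {"jaw": 0.5, "offset": [24.1, 12.0, -8.6], "rot": [-0.0, 4.2, -0.1]}, {"jaw": 0.5, "offset": [24.6, 12.0, -6.8], "rot": [-0.0, 4.2, -0.1]}, {"jaw": 0.5, "offset": [25.0, 12.1, -4.9], "rot": [-0.0, 4.2, -0.1]}, {"jaw": 0.5, "offset": [25.3, 12.1, -3.1], "rot": [-0.1, 4.1, -0.0]}]
[{"jaw": 0.5, "offset": [25.4, 12.1, -1.3], "rot": [-0.0, 4.2, -0.1]}, {"jaw": 0.5, "offset": [12.1, 9.7, 23.3], "rot": [-0.0, -0.0, 0.0]}, {"jaw": 0.5, "offset": [12.1, 9.7, 23.3], "rot": [-0.0, -0.0, 0.0]}, {"jaw": 0.5, "offset": [12.1, 9.8, 23.3], "rot": [-0.0, -0.0, 0.0]}, {"jaw": 0.5, "offset": [12.0, 9.7, 23.3], "rot": [-0.0, -0.0, 0.0]}]
[{"jaw": 0.5, "offset": [12.1, 9.8, 23.3], "rot": [-0.0, -0.0, 0.0]}, {"jaw": 0.5, "offset": [0, 0, 0], "rot": [0, 0, 0]}, {"jaw": 0.5, "offset": [0, 0, 0], "rot": [0, 0, 0]}, {"jaw": 0.5, "offset": [0, 0, 0], "rot": [0, 0, 0]}, {"jaw": 0.5, "offset": [0, 0, 0], "rot": [0, 0, 0]}]
```

Emit:
apply_moves(
  moves=[
    {"jaw": 0.5, "offset": [23.4, 11.9, -10.3], "rot": [0, 4.2, -0.1]},
    {"jaw": 0.5, "offset": [24.1, 12.0, -8.6], "rot": [0, 4.2, -0.1]},
    {"jaw": 0.5, "offset": [24.6, 12.0, -6.8], "rot": [0, 4.2, -0.1]},
    {"jaw": 0.5, "offset": [25.0, 12.1, -4.9], "rot": [0, 4.2, -0.1]},
    {"jaw": 0.5, "offset": [25.3, 12.1, -3.1], "rot": [-0.1, 4.1, 0]},
  ],
)

```text
time_s: 23.88
eef_pos: [0.4574, -0.1019, 0.1875]
eef_rot: [-0.131, 0.693, 0.697, 0.129]
wrist_force: [0.3, -0.1, -1.9]
opening: 0.691
grasp_force: 65.0
```

Emit:
apply_moves(
  moves=[
    {"jaw": 0.5, "offset": [25.4, 12.1, -1.3], "rot": [0, 4.2, -0.1]},
    {"jaw": 0.5, "offset": [12.1, 9.7, 23.3], "rot": [0, 0, 0.0]},
    {"jaw": 0.5, "offset": [12.1, 9.7, 23.3], "rot": [0, 0, 0.0]},
    {"jaw": 0.5, "offset": [12.1, 9.8, 23.3], "rot": [0, 0, 0.0]},
    {"jaw": 0.5, "offset": [12.0, 9.7, 23.3], "rot": [0, 0, 0.0]},
  ],
)

```text
time_s: 24.5
eef_pos: [0.5072, 0.005, 0.133]
eef_rot: [-0.155, 0.687, 0.693, 0.153]
wrist_force: [0.2, 0.5, -1.0]
opening: 0.691
grasp_force: 65.1
```

Emit:
apply_moves(
  moves=[
    {"jaw": 0.5, "offset": [12.1, 9.8, 23.3], "rot": [0, 0, 0.0]},
    {"jaw": 0.5, "offset": [0, 0, 0], "rot": [0, 0, 0]},
    {"jaw": 0.5, "offset": [0, 0, 0], "rot": [0, 0, 0]},
    {"jaw": 0.5, "offset": [0, 0, 0], "rot": [0, 0, 0]},
    {"jaw": 0.5, "offset": [0, 0, 0], "rot": [0, 0, 0]},
  ],
)

```text
time_s: 25.12
eef_pos: [0.5179, 0.0241, 0.1199]
eef_rot: [-0.153, 0.687, 0.693, 0.154]
wrist_force: [0.0, -0.1, -1.0]
opening: 0.69
grasp_force: 65.1
```

Run:
```python
from h import *
o=ctrl.get_obs();im,d=ctrl.camera("wrist");W=cloud("wrist",d,o)
p,r=pose(o);print(p.tolist(),r.as_matrix().round(3).tolist(),o["time_s"],o["wrist_force"])
A,c,rc=rimfit(W,outl("wrist","tray_top")[0]["region"],p,r)
h=np.array([np.percentile(A[:,0],99.5)-49.6,rc[0][1],np.r_[rc[0],1]@c])
n=np.array([0,-.4226,.9063]);ux=np.array([0,.9063,.4226])
cen=p+r.apply(h/1000)
t=np.array([.5177,.0499,.0692])+.038*n-.0005*ux
s=frame([0,.4226,-.9063],[1,0,0])*R.from_rotvec([0,0,np.radians(-.5)])
print("held",h,"error in tool mm",r.inv().apply(t-cen)*1000,"rot",np.degrees((r.inv()*s).as_rotvec()))
print([(a["score"],a["position"]) for a in outl("wrist","hex_key")])
```

```text
[0.5178939940644219, 0.02413356544915496, 0.11985335089141888] [[-0.008, 1.0, -0.001], [0.905, 0.007, 0.424], [0.424, 0.003, -0.905]] 25.125 [ 0.03158784 -0.09337646 -1.01341001]
n 6605 slopes deg x,y [-0.04 -0.02] rect [ 7.  -0.2] [88.3 61.9] 0.0 z at centre -31.2 x ext [-35.   50.9] y ext [-30.8  30. ]
  side -1 2218 yaw deg -0.13 y at centre -28.73
  side 1 2205 yaw deg 0.12 y at centre 27.9
held [  1.28575811  -0.2063961  -31.21516364] error in tool mm [1.24598334e-01 3.67403843e-02 5.00155385e+01] rot [-0.04024182 -0.11322025 -0.05980082]
[(0.71, [241.8, 265.9])]
```

Emit:
apply_moves(
  moves=[
    {"jaw": 0.5, "offset": [0.1, 0, 18], "rot": [0, -0.1, 0]},
    {"jaw": 0.5, "offset": [0, 0, 14], "rot": [0, 0, 0]},
    {"jaw": 0.5, "offset": [0, 0, 8], "rot": [0, 0, 0]},
    {"jaw": 0.5, "offset": [0, 0, 3], "rot": [0, 0, 0]},
    {"jaw": 0.5, "offset": [0, 0, 0], "rot": [0, 0, 0]},
  ],
)

```text
time_s: 25.9
eef_pos: [0.5176, 0.0433, 0.0804]
eef_rot: [-0.153, 0.687, 0.693, 0.153]
wrist_force: [-0.0, 0.1, -2.0]
opening: 0.692
grasp_force: 65.2
```

Emit:
apply_moves(
  moves=[
    {"jaw": 0.5, "offset": [0, 0, 1.2], "rot": [0, 0, 0]},
    {"jaw": 0.5, "offset": [0, 0, 1.2], "rot": [0, 0, 0]},
    {"jaw": 0.5, "offset": [0, 0, 1.2], "rot": [0, 0, 0]},
    {"jaw": 0.5, "offset": [0, 0, 1.2], "rot": [0, 0, 0]},
    {"jaw": 0.5, "offset": [0, 0, 0], "rot": [0, 0, 0]},
  ],
)

```text
time_s: 26.52
eef_pos: [0.5175, 0.0453, 0.0761]
eef_rot: [-0.153, 0.687, 0.693, 0.153]
wrist_force: [-0.5, 0.7, -2.9]
opening: 0.695
grasp_force: 65.2
```

Emit:
apply_moves(
  moves=[
    {"jaw": 0.5, "offset": [0, 0, 0.8], "rot": [0, 0, 0]},
    {"jaw": 0.5, "offset": [0, 0, 0.7], "rot": [0, 0, 0]},
    {"jaw": 0.5, "offset": [0, 0, 0.6], "rot": [0, 0, 0]},
    {"jaw": 0.5, "offset": [0, 0, 0], "rot": [0, 0, 0]},
    {"jaw": 0.5, "offset": [0, 0, 0], "rot": [0, 0, 0]},
  ],
)

```text
time_s: 27.15
eef_pos: [0.5176, 0.0459, 0.0748]
eef_rot: [-0.153, 0.687, 0.693, 0.153]
wrist_force: [-2.9, -1.8, 5.1]
opening: 0.689
grasp_force: 65.9
```

Emit:
apply_moves(
  moves=[
    {"jaw": 0.74, "offset": [0, 0, 0], "rot": [0, 0, 0]},
    {"jaw": 0.85, "offset": [0, 0, 0], "rot": [0, 0, 0]},
    {"jaw": 1, "offset": [0, 0, 0], "rot": [0, 0, 0]},
    {"jaw": 1, "offset": [0, 0, 0], "rot": [0, 0, 0]},
    {"jaw": 1, "offset": [0, 0, 0], "rot": [0, 0, 0]},
  ],
)

```text
time_s: 27.78
eef_pos: [0.5175, 0.0462, 0.0742]
eef_rot: [-0.153, 0.687, 0.693, 0.153]
wrist_force: [0.3, -0.4, -0.1]
opening: 0.999
grasp_force: 0.0
```

Emit:
apply_moves(
  moves=[
    {"jaw": 1, "offset": [0, 0, -15], "rot": [0, 0, 0]},
    {"jaw": 1, "offset": [0, 0, -35], "rot": [0, 0, 0]},
    {"jaw": 1, "offset": [3, 0, -45], "rot": [0, 0, 0]},
    {"jaw": 1, "offset": [5, 0, -30], "rot": [0, 0, 0]},
    {"jaw": 1, "offset": [0, 0, 0], "rot": [0, 0, 0]},
  ],
)

```text
time_s: 28.4
eef_pos: [0.5196, -0.0013, 0.1943]
eef_rot: [-0.15, 0.687, 0.694, 0.154]
wrist_force: [-0.7, -0.4, -0.2]
opening: 1.0
grasp_force: 0.0
```

Run:
```python
from h import *
for _ in range(2): im2,_=ctrl.camera("top")
o=ctrl.get_obs();im,d=ctrl.camera("wrist");W=cloud("wrist",d,o)
p,r=pose(o);print(o["time_s"],o["wrist_force"])
A,c,rc=rimfit(W,outl("wrist","tray_top")[0]["region"],p,r)
cen=p+r.apply(np.r_[rc[0],np.r_[rc[0],1]@c]/1000)
n=np.array([0,-.4226,.9063]);s=frame(-n,[1,0,0])*R.from_rotvec([0,0,np.radians(-.5)])
print("top rim rel low rim (tool x,y,z mm)",s.inv().apply(cen-[.5177,.0499,.0692])*1000)
cv2.imwrite("pics/c6.png",np.hstack([cv2.resize(im[:,:,::-1],(400,300)),cv2.resize(im2[140:320,170:470,::-1],(400,300))]))
```

```text
28.5 [-0.41363622  0.02572856 -0.5996401 ]
n 2171 slopes deg x,y [-0.1   0.07] rect [-7.2 -0.3] [100.1  61.1] 0.0 z at centre 93.5 x ext [-56.6  42.5] y ext [-30.8  30.1]
  side -1 595 yaw deg 0.05 y at centre -28.88
  side 1 560 yaw deg 0.04 y at centre 28.1
top rim rel low rim (tool x,y,z mm) [ -0.64678017  -0.41937347 -38.02928073]
```

View pics/c6.png

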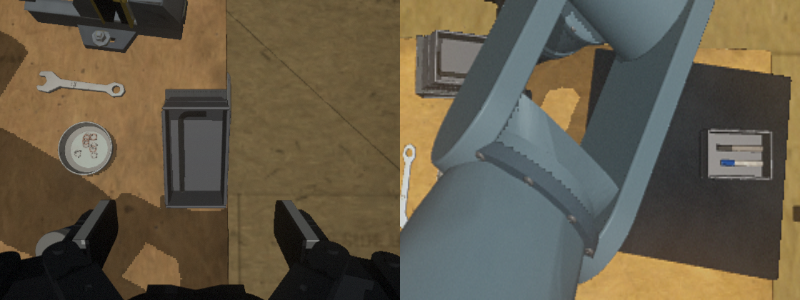

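The top tray nests squarely on the bottom one (-0.6, -0.4, 38.0 mm, no tilt) with the key in it at (185, 150). The middle tray stands on the pad at (736, 154) with both stamps in it. Handing in.

```bash
python3 -c "
from bench import ctrl
print(ctrl.hand_in())"
```

```text
the job is handed in; nothing more can be done
None
```

I handed the job in at about 28.5 s: the middle tray is on the pad with both stamps in it, and the top tray is back on the bottom tray with its hex key, nested to within about 1 mm by the wrist camera; no verdict was returned.

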